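# Seat the glued caps on three plaster castings, in order

### The arm

A 6-joint arm with a two-finger parallel gripper is mounted at the origin on the work surface. World frame = base frame: x ahead of the robot, y to its left, z up, the work surface at z = 0. Lengths are in m, angles in degrees, forces in N, time in s.
With the tool pointing down it reaches from about 0.35 to 0.875 m from the base axis. Payload 4.2 kg.
Tool frame: the origin (TCP) lies where the fingers leave the gripper's body, on its centre line; the fingertips stand 70 mm ahead of it and the grasp point (between the pads) lies 51 mm ahead of it; z points along the fingers, y is the direction in which the jaws open and shut (so a half turn about z gives the same grasp; the last joint's range is limited). The gripper opens to 87 mm and grips with 3 to 60 N. Pads are 19 mm wide; open, the fingers measure 117 mm over their backs; the gripper's body (75 mm by 190 mm) begins 51 mm behind the grasp point.
Start: joints at [83.285, 22.042, 0.453, 0, -68.411, -14.817], TCP at [0.229, 0.581, 0.292] pointing down, gripper open.
Joint ranges: [-179.83, 179.83], [-69.29, 118.12], [-61.27, 80.66], [-181.25, 117.63], [-171.15, -9.14], [-177.46, 177.46]. Speed limits (degrees/s): [159.86, 159.86, 180, 180, 180, 180].

### API

Orientations are given as a 3x3 rotation matrix whose columns are the frame's x, y, z axes.
In Python, from station import sense, capture, camera_model, finish_job gives the robot as it stands.
- The arm moves only by the shell command python3 -m inch 'ROWS'. ROWS is JSON, a list of rows, each an object with "hand": the closure, from 0 (fully open) to 1 (shut); "slide": the shift along the world's x, y, z in cm, a list of three; "yaw": the turn about the world's z in rad. A call has 1 to 10 rows; each row is the pose to reach, as a shift and turn from the pose commanded when the call began; what a row does not reach only later rows make up. A row lasts 1/8 s, in which the tool goes at most 62.5 mm and 10.7 degrees, less where a joint would pass 70% of its speed; a pose out of reach is approached as far as the arm can. A call with a gripper value outside its range is refused whole. The fingers move at their own pace and stop on an object; the grip force is fixed at half the most. Time passes only in rows, so rows that repeat a pose let the fingers close. It gives the time, the measured TCP pose, the force and the opening at its end, in the units of the state.
- sense(): the state, without advancing time (a new reading comes with each control period).
- capture(name): name is "scene" or "top" or "wrist"; returns the picture (420x560x3 uint8, blue, green, red); there is no depth.
- camera_model(name): a dict with "mtx" (3x3 intrinsics, pixels), "xyz" and "orientation" of the camera in the world; the wrist camera has in their place "tool_from_camera" (4x4, takes a point from camera to tool coordinates, whose origin is the TCP and whose axes are the flange's). Camera axes: x right, y up, looking along -z (the intrinsics and any distortion apply to the point x, -y, -z); pixel columns grow to the right and rows downward; lengths in m; the calibration is good to about 2 mm. A picture is of the moment at which its call begins: read the wrist's pose just before it. camera_model takes no time and is no camera call.
- finish_job(): hands the job in, once; it reports no verdict.
The state is a dict: "time_s": time; "joints": joint angles; "joint_velocities": joint speeds; "effort": joint torques, N m; "tcp_pos": TCP position; "ee_rot": TCP orientation; "wrist_force": force on the tool from outside, world axes, zero at the start; "moment": the same for the moment, N m; "gripper_width": opening from 0.0 (shut) to 1.0 (fully open).
Only numpy, scipy, OpenCV 4.12 (cv2) and the standard library are available. Lean on these libraries where they do the work, as an engineer would, in place of code of your own. Each camera call takes 0.05 s, during which the arm holds its last target. There are 200 camera calls.

### The job

Three white plaster castings stand on the bench, each with a freshly glued disc cap on top that still has a gap under it: with your fingertips on its rubber pad, gently press each cap straight down until it sits on its casting with no gap, first the square plinth's, then the round drum's, last the oblong pedestal's. Only press: do not pick up, tip or shift the castings, and leave the other things on the bench where they are. Finish with the hand clear.

Things in the scene. Friction and masses are not known exactly. Their poses are not given: they have to be found in the camera images.
- plinth: the square plinth, a loose white plaster casting with thin brass bands, square in plan, 66 x 66 mm, 55 mm tall without its cap, 0.3 to 0.5 kg; origin at the centre of its underside, z up
- plinth_cap_top (a point): centre of the flat top of the soft rubber pad (dark, 26 mm across, 10 mm high) on the square plinth's cap; the cap is a white disc 40 mm across and 9 mm thick in the middle of the casting's top. This point is the highest on the casting, 81 mm above the table when the cap is fully raised and 7 mm lower once it is seated and let go. Under the finger the pad alone gives about 1 mm per 1.5 N, up to 9 mm, and springs back
- plinth_cap (a joint): how far the square plinth's cap has gone down, m: 0 = 7 mm gap under the disc, 0.007 = seated on the casting. It starts at 0 to 0.002, needs about 4 to 5 N of downward push to move, stays where it is left and does not come off
- drum: the round drum, a loose white plaster casting with thin brass bands, round in plan, 68 mm across, 90 mm tall without its cap, 0.3 to 0.5 kg; origin at the centre of its underside, z up
- drum_cap_top (a point): centre of the flat top of the soft rubber pad (dark, 26 mm across, 10 mm high) on the round drum's cap; the cap is a white disc 40 mm across and 9 mm thick in the middle of the casting's top. This point is the highest on the casting, 116 mm above the table when the cap is fully raised and 7 mm lower once it is seated and let go. Under the finger the pad alone gives about 1 mm per 1.5 N, up to 9 mm, and springs back
- drum_cap (a joint): how far the round drum's cap has gone down, m: 0 = 7 mm gap under the disc, 0.007 = seated on the casting. It starts at 0 to 0.002, needs about 4 to 5 N of downward push to move, stays where it is left and does not come off
- pedestal: the oblong pedestal, a loose white plaster casting with thin brass bands, oblong in plan, 104 mm along its own x by 48 mm along its own y, 72 mm tall without its cap, 0.3 to 0.5 kg; origin at the centre of its underside, z up
- pedestal_cap_top (a point): centre of the flat top of the soft rubber pad (dark, 26 mm across, 10 mm high) on the oblong pedestal's cap; the cap is a white disc 40 mm across and 9 mm thick in the middle of the casting's top. This point is the highest on the casting, 98 mm above the table when the cap is fully raised and 7 mm lower once it is seated and let go. Under the finger the pad alone gives about 1 mm per 1.5 N, up to 9 mm, and springs back
- pedestal_cap (a joint): how far the oblong pedestal's cap has gone down, m: 0 = 7 mm gap under the disc, 0.007 = seated on the casting. It starts at 0 to 0.002, needs about 4 to 5 N of downward push to move, stays where it is left and does not come off
- spire: bystander, leave alone: the loose white ringed spire: 52 mm round foot, 110 mm tall; loose; origin on its underside, z up
- paint_jar: bystander, leave alone: a closed paint jar, 54 mm across, 65 mm tall; loose; origin on its underside, z up
- water_mug: bystander, leave alone: a mug, 72 mm across, 85 mm tall; loose; origin on its underside, z up
- tape_roll: bystander, leave alone: a roll lying flat, 96 mm across, 25 mm tall; loose; origin on its underside, z up
- brush: bystander, leave alone: a brush lying flat, up to about 30 mm tall; loose; origin below the middle of the tool, handle towards its own -x
- spatula: bystander, leave alone: a spatula lying flat, up to about 30 mm tall; loose; origin below the middle of the tool, handle towards its own -x
- glue_tin: bystander, leave alone: a small tin, 60 mm across, 60 mm tall; loose; origin on its underside, z up
Not all that is in view belongs to the job. What is shaped like the pedestal but red is not meant. Leave any pink look-alike of the plinth alone.

How it is judged (in metres and radians):
On the way, in this order (a step that is already met when the one before it is completed fails the run):
1. the square plinth's cap is pressed down to a gap under 1.5 mm (value of joint plinth_cap above 0.0055 m), for 0.1 s.
2. the round drum's cap is pressed down to a gap under 1.5 mm (value of joint drum_cap above 0.0055 m), for 0.1 s.
3. the oblong pedestal's cap is pressed down to a gap under 1.5 mm (value of joint pedestal_cap above 0.0055 m), for 0.1 s.
At the end, for the whole second after the job is handed in: all three caps are down with gaps under 1.5 mm (joint above 0.0055), and the castings stand upright (within 0.05 rad), at rest, within 20 mm of where they began (value of joint each of plinth_cap, drum_cap, pedestal_cap above 0.0055 m and distance of each of plinth, drum, pedestal from where it was at the start of the episode below 0.02 m and angle between each of plinth, drum, pedestal's own z axis and vertical below 0.05 rad and linear speed of each of plinth, drum, pedestal below 0.02 m/s); the robot touches nothing.
It fails at once if a casting or its cap is pressed with more than 20 N (contact force between any of the fingers, the arm and plinth above 20 N or contact force between any of the fingers, the arm and drum above 20 N or contact force between any of the fingers, the arm and pedestal above 20 N).
It fails at once if a casting is lifted more than 10 mm, tipped more than 0.2 rad, or shifted more than 20 mm (height (world z) of any of plinth, drum, pedestal above 0.01 m or angle between any of plinth, drum, pedestal's own z axis and vertical above 0.2 rad or distance of any of plinth, drum, pedestal from where it was at the start of the episode above 0.02 m).
It fails at once if a bystander is shifted or lifted by more than 25 mm (distance of any of spire, paint_jar, water_mug, tape_roll, brush, spatula, glue_tin from where it was at the start of the episode above 0.025 m).
It also fails if it takes over 58 s, if anything falls off the work surface, if the arm or the gripper's body presses on something with over 40 N, if the wrist force passes 120 N, or if a joint passes its speed limit or range.

## Working session

There is one attempt and no reset: what is moved stays moved. The work goes in short steps, Python scripts to look and compute and a shell command to move; the robot and the scene stay as the last step left them, time stands still between calls to the robot, and variables do not carry over. Pictures are saved under pics/ and viewed, about 8 in all and at most 12, crops included, and the job is handed in when it is done.

```bash
mkdir -p pics; ls; python3 - <<'E'
from station import sense,capture,camera_model
import cv2
s=sense();print(s['time_s'],s['tcp_pos'],s['ee_rot'],s['wrist_force'],s['gripper_width'])
for n in("scene","top"):
    cv2.imwrite(f"pics/{n}0.png",capture(n));print(n,camera_model(n))
print(camera_model("wrist"))
E
```

```text
pics
0.0 [0.22920394 0.58097417 0.29114837] [[ 9.30143952e-01 -3.67194388e-01 -7.14238723e-04]
 [-3.67195067e-01 -9.30141572e-01 -2.10680151e-03]
 [ 1.09262563e-04  2.22189362e-03 -9.99997526e-01]] [-0.1461082  -0.72819534  0.08613671] 0.998213115019425
scene {'mtx': array([[539.61415021,   0.        , 290.85885162],
       [  0.        , 539.61415021, 217.08739132],
       [  0.        ,   0.        ,   1.        ]]), 'xyz': array([1.55315424, 0.31917541, 0.92183564]), 'orientation': array([[-0.33333545, -0.57606367,  0.74634987],
       [ 0.94271207, -0.21495972,  0.25512012],
       [ 0.01346973,  0.78863361,  0.61471587]])}
top {'mtx': array([[532.67185717,   0.        , 282.70006098],
       [  0.        , 532.67185717, 205.30711706],
       [  0.        ,   0.        ,   1.        ]]), 'xyz': array([ 0.40089532, -0.00717447,  1.2572008 ]), 'orientation': array([[-0.02277185,  0.9929228 , -0.11655795],
       [-0.9996243 , -0.02083495,  0.01780915],
       [ 0.01525463,  0.1169197 ,  0.99302421]])}
{'mtx': array([[322.50873887,   0.        , 279.49493186],
       [  0.        , 322.50873887, 209.50241174],
       [  0.        ,   0.        ,   1.        ]]), 'tool_from_camera': array([[-3.41660785e-04,  9.53011854e-01,  3.02932815e-01,
         8.26827423e-02],
       [ 9.99999569e-01,  5.87152342e-04, -7.19309671e-04,
        -1.25954543e-04],
       [-8.63378354e-04,  3.02932438e-01, -9.53011643e-01,
        -9.27494607e-02],
       [ 0.00000000e+00,  0.00000000e+00,  0.00000000e+00,
         1.00000000e+00]])}
```

View pics/top0.png

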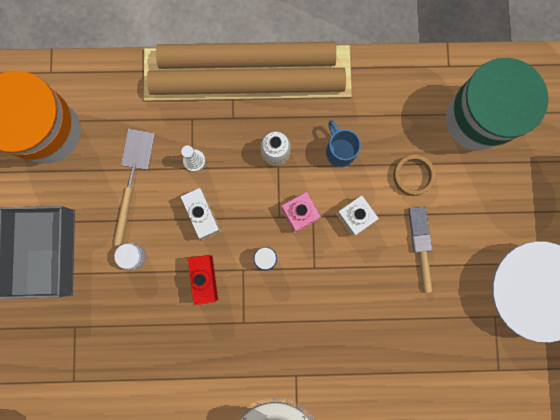

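View pics/scene0.png

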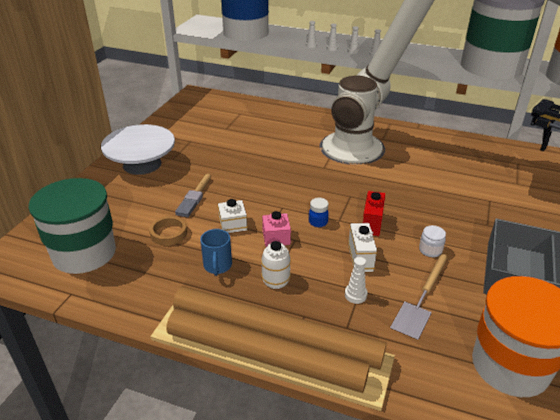

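```bash
cat > h.py <<'E'
import cv2,numpy as np
from station import sense,capture,camera_model
def pose(n,s=None):
    c=camera_model(n)
    if n=="wrist":
        T=np.eye(4);T[:3,:3]=s['ee_rot'];T[:3,3]=s['tcp_pos'];T=T@c['tool_from_camera'];return c['mtx'],T[:3,:3],T[:3,3]
    return c['mtx'],np.array(c['orientation']),np.array(c['xyz'])
def ray(P,uv,z):
    K,R,o=P;d=np.linalg.inv(K)@[uv[0],uv[1],1];d=R@(d*[1,-1,-1]);return o+d*(z-o[2])/d[2]
def proj(P,p):
    K,R,o=P;c=R.T@(np.array(p)-o)*[1,-1,-1];q=K@c;return q[:2]/q[2]
def dark(im,uv,r,t=45):
    "centroid, area of the darkest blob around uv"
    u,v=map(int,uv);x0,y0=max(u-r,0),max(v-r,0)
    m=(im[y0:v+r,x0:u+r].max(2)<t).astype('uint8')
    n,l,st,ce=cv2.connectedComponentsWithStats(m)
    return [(np.round(ce[i]+[x0,y0],1),st[i][2:]) for i in range(1,n) if st[i][4]>15]
E
python3 - <<'E'
from h import *
P=pose("top");im=cv2.imread("pics/top0.png")
for n,uv,z in(("plinth",(360,214),.08),("drum",(275,142),.115),("ped",(198,212),.097)):
    for c,a in dark(im,uv,14): print(n,c,a,ray(P,c,z).round(4), proj(pose("scene"),ray(P,c,z)))
from station import sense
E
```

```text
plinth [359.9 213.5] [10  9 51] [ 0.5171 -0.1997  0.08  ] [232.02356581 200.22327398]
drum [275. 142.] [ 9  9 52] [ 0.6748 -0.014   0.115 ] [276.82081599 242.71455186]
ped [197.6 211.6] [10 10 53] [0.5271 0.1583 0.097 ] [364.45674406 227.29354701]
```

```bash
python3 -m inch '[{"hand":1,"slide":[1,-2.8,0],"yaw":0},{"hand":1,"slide":[3,-8.2,0],"yaw":0},{"hand":1,"slide":[5,-13.6,0],"yaw":0},{"hand":1,"slide":[7,-19,0],"yaw":0},{"hand":1,"slide":[9,-24.4,0],"yaw":0},{"hand":1,"slide":[11,-29.8,0],"yaw":0},{"hand":1,"slide":[13,-35.2,0],"yaw":0},{"hand":1,"slide":[15,-40.6,0],"yaw":0},{"hand":1,"slide":[17,-46,0],"yaw":0},{"hand":1,"slide":[18,-49,0],"yaw":0}]'
python3 -m inch '[{"hand":1,"slide":[1,-3,0],"yaw":0},{"hand":1,"slide":[3,-8,-1],"yaw":0},{"hand":1,"slide":[5,-13.4,-2],"yaw":0},{"hand":1,"slide":[7,-18.8,-3],"yaw":0},{"hand":1,"slide":[9,-24,-5],"yaw":0},{"hand":1,"slide":[10.8,-29.1,-6],"yaw":0},{"hand":1,"slide":[10.8,-29.1,-7],"yaw":0},{"hand":1,"slide":[10.8,-29.1,-7],"yaw":0}]'
python3 - <<'E'
from h import *
s=sense();im=capture("wrist");cv2.imwrite("pics/w1.png",im)
print(s['joints'],s['tcp_pos'],proj(pose("wrist",s),[.5171,-.1997,.08]),proj(pose("wrist",s),s['tcp_pos']+s['ee_rot']@[0,0,.07]))
E
```

```text
time_s: 1.35
tcp_pos: [0.4094, 0.089, 0.292]
ee_rot: [[0.929, -0.369, -0.001], [-0.369, -0.929, -0.0], [-0.0, 0.0, -1.0]]
wrist_force: [0.0, -0.1, -0.7]
gripper_width: 0.023
time_s: 2.35
tcp_pos: [0.5163, -0.1996, 0.2208]
ee_rot: [[0.93, -0.368, -0.004], [-0.368, -0.93, 0.001], [-0.004, 0.001, -1.0]]
wrist_force: [-0.3, 0.0, 0.1]
gripper_width: 0.004
[-4.36534112e+00  1.88401892e+01 -1.54452095e+01 -3.48701913e-02
 -5.59211725e+01  7.28008137e+01] [ 0.51633156 -0.19956059  0.22078707] [279.12688718 218.42754366] [279.52169308 262.30754581]
```

View pics/w1.png

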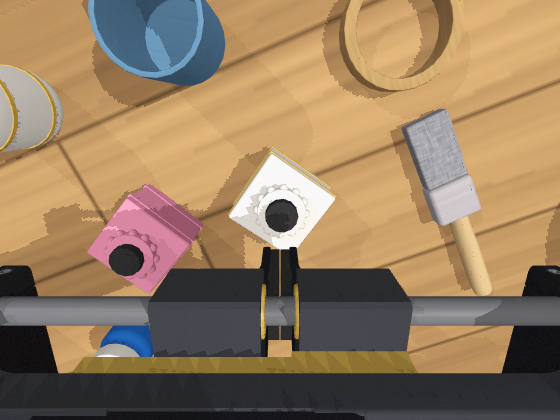

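```bash
python3 - <<'E'
from h import *
s=sense();im=cv2.imread("pics/w1.png")
P=pose("wrist",s)
for c,a in dark(im,(281,215),22): print(c,a,[ray(P,c,z).round(4) for z in(.08,.075)],s['tcp_pos'])
E
```

```text
[279.8 202.9] [30 13 73] [array([ 0.5289, -0.2042,  0.08  ]), array([ 0.5275, -0.2037,  0.075 ])] [ 0.51679049 -0.19908729  0.22179284]
[278.1 228.6] [19  7 40] [array([ 0.51  , -0.1953,  0.08  ]), array([ 0.5082, -0.1946,  0.075 ])] [ 0.51679049 -0.19908729  0.22179284]
```

```bash
python3 -m inch '[{"hand":1,"slide":[0.15,-0.15,-2],"yaw":0},{"hand":1,"slide":[0.15,-0.15,-4.5],"yaw":0},{"hand":1,"slide":[0.15,-0.15,-6],"yaw":0},{"hand":1,"slide":[0.15,-0.15,-6.5],"yaw":0},{"hand":1,"slide":[0.15,-0.15,-6.8],"yaw":0},{"hand":1,"slide":[0.15,-0.15,-7],"yaw":0},{"hand":1,"slide":[0.15,-0.15,-7.2],"yaw":0},{"hand":1,"slide":[0.15,-0.15,-7.3],"yaw":0},{"hand":1,"slide":[0.15,-0.15,-7.3],"yaw":0}]'
python3 - <<'E'
from h import *
cv2.imwrite("pics/w2.png",capture("wrist"))
E
```

```text
time_s: 3.52
tcp_pos: [0.5188, -0.2012, 0.1493]
ee_rot: [[0.93, -0.367, 0.0], [-0.367, -0.93, -0.0], [0.0, 0.0, -1.0]]
wrist_force: [-0.2, 0.3, 0.5]
gripper_width: 0.005
```

View pics/w2.png

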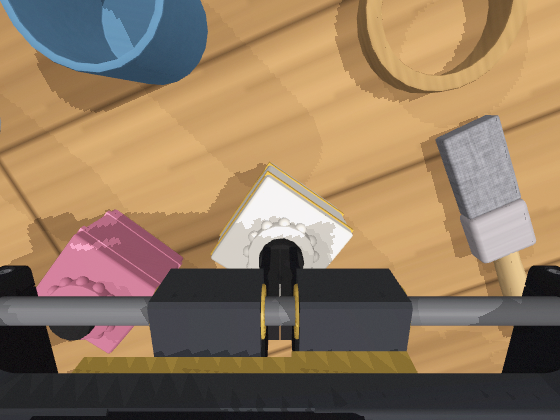

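The fingertips (≈(281,250)) sit centred over the plinth's pad, just touching. Now I'll press.

```bash
python3 -m inch '[{"hand":1,"slide":[0,0,-0.1],"yaw":0},{"hand":1,"slide":[0,0,-0.2],"yaw":0},{"hand":1,"slide":[0,0,-0.3],"yaw":0},{"hand":1,"slide":[0,0,-0.4],"yaw":0},{"hand":1,"slide":[0,0,-0.4],"yaw":0}]'
python3 -m inch '[{"hand":1,"slide":[0,0,-0.1],"yaw":0},{"hand":1,"slide":[0,0,-0.2],"yaw":0},{"hand":1,"slide":[0,0,-0.3],"yaw":0},{"hand":1,"slide":[0,0,-0.4],"yaw":0},{"hand":1,"slide":[0,0,-0.4],"yaw":0}]'
```

```text
time_s: 4.2
tcp_pos: [0.519, -0.2012, 0.1454]
ee_rot: [[0.93, -0.367, 0.0], [-0.367, -0.93, -0.0], [0.0, 0.0, -1.0]]
wrist_force: [-1.3, -0.1, 4.1]
gripper_width: 0.008
time_s: 4.82
tcp_pos: [0.519, -0.2012, 0.1413]
ee_rot: [[0.93, -0.367, 0.0], [-0.367, -0.93, -0.0], [0.0, 0.0, -1.0]]
wrist_force: [-1.2, -0.6, 3.1]
gripper_width: 0.004
```

```bash
python3 -m inch '[{"hand":1,"slide":[0,0,-0.1],"yaw":0},{"hand":1,"slide":[0,0,-0.2],"yaw":0},{"hand":1,"slide":[0,0,-0.2],"yaw":0}]'
python3 -m inch '[{"hand":1,"slide":[0,0,-0.1],"yaw":0},{"hand":1,"slide":[0,0,-0.1],"yaw":0},{"hand":1,"slide":[0,0,-0.1],"yaw":0}]'
```

```text
time_s: 5.2
tcp_pos: [0.519, -0.2012, 0.1397]
ee_rot: [[0.93, -0.367, 0.0], [-0.367, -0.93, -0.0], [0.0, 0.0, -1.0]]
wrist_force: [-1.8, 1.2, 5.9]
gripper_width: 0.006
time_s: 5.58
tcp_pos: [0.519, -0.2012, 0.1389]
ee_rot: [[0.93, -0.367, 0.001], [-0.367, -0.93, -0.0], [0.001, 0.0, -1.0]]
wrist_force: [-0.8, 0.5, 8.0]
gripper_width: 0.004
```

```bash
python3 -m inch '[{"hand":1,"slide":[0,0,-0.1],"yaw":0},{"hand":1,"slide":[0,0,-0.1],"yaw":0},{"hand":1,"slide":[0,0,-0.1],"yaw":0}]'
python3 -m inch '[{"hand":1,"slide":[0,0,0.5],"yaw":0},{"hand":1,"slide":[0,0,2],"yaw":0},{"hand":1,"slide":[0,0,5],"yaw":0},{"hand":1,"slide":[0,0,9],"yaw":0},{"hand":1,"slide":[0,0,12],"yaw":0},{"hand":1,"slide":[0,0,12],"yaw":0}]'
python3 - <<'E'
from h import *
s=sense();im=capture("wrist");cv2.imwrite("pics/w3.png",im);cv2.imwrite("pics/t3.png",capture("top"));cv2.imwrite("pics/s3.png",capture("scene"))
print(s['tcp_pos'])
E
```

```text
time_s: 5.95
tcp_pos: [0.519, -0.2012, 0.1382]
ee_rot: [[0.93, -0.367, 0.001], [-0.367, -0.93, -0.0], [0.001, 0.0, -1.0]]
wrist_force: [-2.1, 0.7, 9.1]
gripper_width: 0.002
time_s: 6.7
tcp_pos: [0.5197, -0.2012, 0.26]
ee_rot: [[0.93, -0.367, 0.006], [-0.367, -0.93, -0.0], [0.005, -0.002, -1.0]]
wrist_force: [0.2, 0.9, -0.8]
gripper_width: 0.005
[ 0.51974165 -0.20115811  0.26003246]
```

```bash
python3 -m inch '[{"hand":1,"slide":[1.5,1.8,0],"yaw":0},{"hand":1,"slide":[4.6,5.5,0],"yaw":0},{"hand":1,"slide":[8.2,9.8,0],"yaw":0},{"hand":1,"slide":[11.8,14,0],"yaw":0},{"hand":1,"slide":[14.5,17.2,0],"yaw":0},{"hand":1,"slide":[15.6,18.6,0],"yaw":0},{"hand":1,"slide":[15.6,18.6,-1.5],"yaw":0},{"hand":1,"slide":[15.6,18.6,-2.5],"yaw":0},{"hand":1,"slide":[15.6,18.6,-2.5],"yaw":0}]'
python3 - <<'E'
from h import *
s=sense();im=capture("wrist");cv2.imwrite("pics/w4.png",im)
P=pose("wrist",s)
print(s['tcp_pos'],proj(P,[.6748,-.014,.115]))
a=cv2.imread("pics/s3.png")[150:290,180:420]
cv2.imwrite("pics/v4.png",np.vstack([im,cv2.resize(a,(308,180),interpolation=cv2.INTER_CUBIC).repeat(1,0) if 0 else cv2.copyMakeBorder(cv2.resize(a,(308,180)),0,0,0,252,0)]))
E
```

```text
time_s: 7.98
tcp_pos: [0.6735, -0.0164, 0.2306]
ee_rot: [[0.93, -0.369, -0.004], [-0.369, -0.93, -0.001], [-0.003, 0.002, -1.0]]
wrist_force: [-0.1, -0.2, 0.0]
gripper_width: 0.005
[ 0.67347876 -0.01638961  0.23064304] [275.24262248 231.14873189]
```

View pics/v4.png

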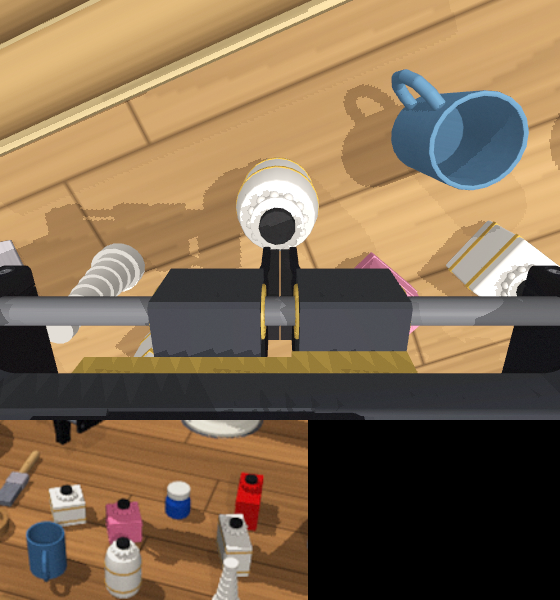

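The wrist view puts the drum's pad at about (277,225), just above the fingertips, with the spire and mug well to the sides.

```bash
python3 - <<'E'
from h import *
s=sense();P=pose("wrist",s)
print(s['tcp_pos'],ray(P,(277,225),.116),ray(P,(277,225),.114))
E
```

```text
[ 0.67407968 -0.01630688  0.23175595] [ 0.67937795 -0.01670499  0.116     ] [ 0.67868939 -0.01641811  0.114     ]
```

```bash
python3 -m inch '[{"hand":1,"slide":[0.2,0,-1.5],"yaw":0},{"hand":1,"slide":[0.2,0,-3],"yaw":0},{"hand":1,"slide":[0.2,0,-3.8],"yaw":0},{"hand":1,"slide":[0.2,0,-4.1],"yaw":0},{"hand":1,"slide":[0.2,0,-4.2],"yaw":0},{"hand":1,"slide":[0.2,0,-4.2],"yaw":0},{"hand":1,"slide":[0.2,0,-4.2],"yaw":0}]'
python3 - <<'E'
from h import *
cv2.imwrite("pics/w5.png",capture("wrist")[150:300,180:380].repeat(3,0).repeat(3,1))
E
```

```text
time_s: 8.9
tcp_pos: [0.6771, -0.0151, 0.1908]
ee_rot: [[0.93, -0.367, 0.001], [-0.367, -0.93, 0.0], [0.001, -0.0, -1.0]]
wrist_force: [-0.3, 1.0, -0.5]
gripper_width: 0.002
```

View pics/w5.png

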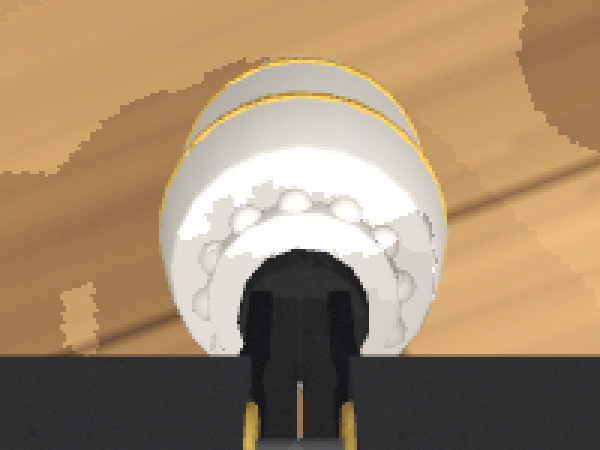

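```bash
python3 -m inch '[{"hand":1,"slide":[0,0,-0.3],"yaw":0},{"hand":1,"slide":[0,0,-0.5],"yaw":0},{"hand":1,"slide":[0,0,-0.6],"yaw":0},{"hand":1,"slide":[0,0,-0.7],"yaw":0},{"hand":1,"slide":[0,0,-0.8],"yaw":0},{"hand":1,"slide":[0,0,-0.9],"yaw":0},{"hand":1,"slide":[0,0,-0.9],"yaw":0}]'
python3 -m inch '[{"hand":1,"slide":[0,0,-0.1],"yaw":0},{"hand":1,"slide":[0,0,-0.2],"yaw":0},{"hand":1,"slide":[0,0,-0.3],"yaw":0},{"hand":1,"slide":[0,0,-0.4],"yaw":0},{"hand":1,"slide":[0,0,-0.5],"yaw":0},{"hand":1,"slide":[0,0,-0.5],"yaw":0}]'
```

```text
time_s: 9.82
tcp_pos: [0.6769, -0.0151, 0.1816]
ee_rot: [[0.93, -0.367, 0.0], [-0.367, -0.93, -0.0], [0.0, -0.0, -1.0]]
wrist_force: [-0.5, -1.0, 3.1]
gripper_width: 0.004
time_s: 10.58
tcp_pos: [0.6769, -0.0151, 0.1762]
ee_rot: [[0.93, -0.367, -0.0], [-0.367, -0.93, -0.0], [-0.0, 0.0, -1.0]]
wrist_force: [-1.6, 0.2, 4.9]
gripper_width: 0.006
```

```bash
python3 -m inch '[{"hand":1,"slide":[0,0,-0.1],"yaw":0},{"hand":1,"slide":[0,0,-0.2],"yaw":0},{"hand":1,"slide":[0,0,-0.2],"yaw":0}]'
python3 -m inch '[{"hand":1,"slide":[0,0,-0.1],"yaw":0},{"hand":1,"slide":[0,0,-0.15],"yaw":0},{"hand":1,"slide":[0,0,-0.15],"yaw":0}]'
```

```text
time_s: 10.95
tcp_pos: [0.677, -0.0152, 0.1749]
ee_rot: [[0.93, -0.367, 0.001], [-0.367, -0.93, -0.0], [0.001, -0.0, -1.0]]
wrist_force: [-2.4, 1.3, 6.8]
gripper_width: 0.007
time_s: 11.32
tcp_pos: [0.6771, -0.0151, 0.1739]
ee_rot: [[0.93, -0.367, 0.001], [-0.367, -0.93, -0.0], [0.001, -0.0, -1.0]]
wrist_force: [-3.5, 0.5, 8.0]
gripper_width: 0.005
```

```bash
python3 -m inch '[{"hand":1,"slide":[0,0,-0.1],"yaw":0},{"hand":1,"slide":[0,0,-0.1],"yaw":0},{"hand":1,"slide":[0,0,-0.1],"yaw":0}]'
python3 -m inch '[{"hand":1,"slide":[0,0,0.5],"yaw":0},{"hand":1,"slide":[0,0,2],"yaw":0},{"hand":1,"slide":[0,0,4.5],"yaw":0},{"hand":1,"slide":[0,0,6.5],"yaw":0},{"hand":1,"slide":[-2,2.3,7],"yaw":0},{"hand":1,"slide":[-5.5,6.4,7],"yaw":0},{"hand":1,"slide":[-9.2,10.6,7],"yaw":0},{"hand":1,"slide":[-12.8,14.8,7],"yaw":0},{"hand":1,"slide":[-14.8,17.2,6],"yaw":0},{"hand":1,"slide":[-14.8,17.2,5],"yaw":0}]'
python3 -m inch '[{"hand":1,"slide":[0,0,0],"yaw":0},{"hand":1,"slide":[0,0,0],"yaw":0}]'
python3 - <<'E'
from h import *
s=sense();im=capture("wrist");cv2.imwrite("pics/w6.png",im)
P=pose("wrist",s)
print(s['tcp_pos'],proj(P,[.5271,.1583,.097]))
E
```

```text
time_s: 11.7
tcp_pos: [0.6771, -0.0152, 0.1732]
ee_rot: [[0.93, -0.367, 0.001], [-0.367, -0.93, -0.0], [0.001, -0.0, -1.0]]
wrist_force: [-3.6, 1.1, 8.3]
gripper_width: 0.003
time_s: 12.95
tcp_pos: [0.528, 0.1585, 0.222]
ee_rot: [[0.931, -0.364, 0.001], [-0.364, -0.931, 0.001], [0.001, -0.001, -1.0]]
wrist_force: [0.3, 0.4, 0.5]
gripper_width: 0.005
time_s: 13.2
tcp_pos: [0.5297, 0.1563, 0.2218]
ee_rot: [[0.93, -0.368, 0.0], [-0.368, -0.93, -0.0], [0.0, -0.0, -1.0]]
wrist_force: [0.1, 0.8, -0.3]
gripper_width: 0.003
[0.52971396 0.15625377 0.22177285] [278.16399497 231.59758505]
```

View pics/w6.png

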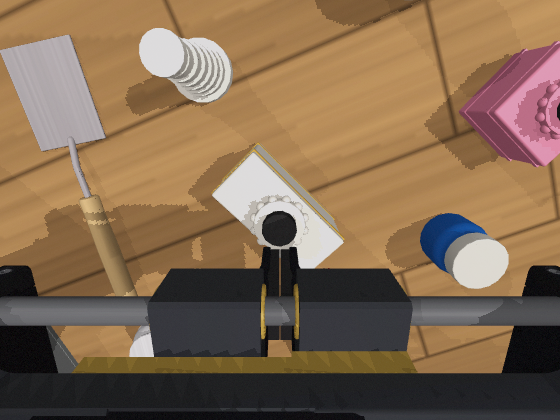

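The pedestal's pad is at about (279,229), within 2–3 px of prediction, and the hand is above it. Going down.

```bash
python3 -m inch '[{"hand":1,"slide":[0,0,-1.5],"yaw":0},{"hand":1,"slide":[0,0,-3.3],"yaw":0},{"hand":1,"slide":[0,0,-4.5],"yaw":0},{"hand":1,"slide":[0,0,-5],"yaw":0},{"hand":1,"slide":[0,0,-5.2],"yaw":0},{"hand":1,"slide":[0,0,-5.2],"yaw":0}]'
python3 -m inch '[{"hand":1,"slide":[0,0,-0.2],"yaw":0},{"hand":1,"slide":[0,0,-0.3],"yaw":0},{"hand":1,"slide":[0,0,-0.4],"yaw":0},{"hand":1,"slide":[0,0,-0.5],"yaw":0},{"hand":1,"slide":[0,0,-0.6],"yaw":0},{"hand":1,"slide":[0,0,-0.7],"yaw":0},{"hand":1,"slide":[0,0,-0.7],"yaw":0}]'
python3 -m inch '[{"hand":1,"slide":[0,0,-0.1],"yaw":0},{"hand":1,"slide":[0,0,-0.2],"yaw":0},{"hand":1,"slide":[0,0,-0.3],"yaw":0},{"hand":1,"slide":[0,0,-0.4],"yaw":0},{"hand":1,"slide":[0,0,-0.5],"yaw":0},{"hand":1,"slide":[0,0,-0.5],"yaw":0}]'
```

```text
time_s: 14.0
tcp_pos: [0.5291, 0.157, 0.17]
ee_rot: [[0.93, -0.367, 0.001], [-0.367, -0.93, 0.0], [0.001, -0.001, -1.0]]
wrist_force: [0.1, -0.0, 0.1]
gripper_width: 0.006
time_s: 14.88
tcp_pos: [0.5289, 0.1569, 0.1629]
ee_rot: [[0.93, -0.367, 0.0], [-0.367, -0.93, 0.0], [0.0, -0.0, -1.0]]
wrist_force: [-0.3, 0.2, 3.6]
gripper_width: 0.005
time_s: 15.62
tcp_pos: [0.5289, 0.1569, 0.1579]
ee_rot: [[0.93, -0.367, 0.0], [-0.367, -0.93, 0.0], [0.0, -0.0, -1.0]]
wrist_force: [-1.0, 0.7, 4.7]
gripper_width: 0.006
```

```bash
python3 -m inch '[{"hand":1,"slide":[0,0,-0.1],"yaw":0},{"hand":1,"slide":[0,0,-0.2],"yaw":0},{"hand":1,"slide":[0,0,-0.2],"yaw":0}]'
python3 -m inch '[{"hand":1,"slide":[0,0,-0.1],"yaw":0},{"hand":1,"slide":[0,0,-0.1],"yaw":0},{"hand":1,"slide":[0,0,-0.1],"yaw":0}]'
```

```text
time_s: 16.0
tcp_pos: [0.5289, 0.1569, 0.1563]
ee_rot: [[0.93, -0.367, 0.0], [-0.367, -0.93, 0.0], [0.0, -0.0, -1.0]]
wrist_force: [-1.9, 0.5, 7.4]
gripper_width: 0.006
time_s: 16.38
tcp_pos: [0.529, 0.1569, 0.1556]
ee_rot: [[0.93, -0.367, 0.001], [-0.367, -0.93, 0.0], [0.001, -0.0, -1.0]]
wrist_force: [-2.6, 0.5, 8.6]
gripper_width: 0.006
```

```bash
python3 -m inch '[{"hand":1,"slide":[0,0,-0.1],"yaw":0},{"hand":1,"slide":[0,0,-0.1],"yaw":0},{"hand":1,"slide":[0,0,-0.1],"yaw":0}]'
python3 -m inch '[{"hand":1,"slide":[0,0,0.5],"yaw":0},{"hand":1,"slide":[0,0,2],"yaw":0},{"hand":1,"slide":[0,0,5],"yaw":0},{"hand":1,"slide":[-3,0,9],"yaw":0},{"hand":1,"slide":[-6,4,13],"yaw":0},{"hand":1,"slide":[-9,8,15],"yaw":0},{"hand":1,"slide":[-9,13,17],"yaw":0},{"hand":1,"slide":[-9,18,17],"yaw":0},{"hand":1,"slide":[-9,22,17],"yaw":0},{"hand":1,"slide":[-9,22,17],"yaw":0}]'
python3 - <<'E'
from h import *
t=capture("top");s=capture("scene");cv2.imwrite("pics/t9.png",t);cv2.imwrite("pics/s9.png",s)
s0=cv2.imread("pics/scene0.png")
f=lambda a:cv2.resize(a[185:305,205:395],(760,480))[:, :]
g=lambda a:cv2.resize(a[185:295,210:390],(400,244),interpolation=cv2.INTER_CUBIC)
cv2.imwrite("pics/cmp.png",np.vstack([np.hstack([g(s0),g(s)]),cv2.copyMakeBorder(cv2.resize(t,(460,345)),0,0,0,340,0)]))
P=pose("top")
for uv,z in(((360,214),.073),((275,142),.108),((198,212),.09)):
    for c,a in dark(t,uv,14): print(c,a,ray(P,c,z).round(4))
E
```

```text
time_s: 16.75
tcp_pos: [0.529, 0.1569, 0.1548]
ee_rot: [[0.93, -0.367, 0.001], [-0.367, -0.93, 0.0], [0.001, -0.0, -1.0]]
wrist_force: [-3.0, 0.3, 9.5]
gripper_width: 0.004
time_s: 18.0
tcp_pos: [0.4384, 0.379, 0.3228]
ee_rot: [[0.931, -0.365, -0.001], [-0.365, -0.931, -0.001], [-0.001, 0.001, -1.0]]
wrist_force: [-0.3, -0.2, -0.2]
gripper_width: 0.004
[359.1 213.9] [ 9  9 46] [ 0.5169 -0.199   0.073 ]
[275.3 142.4] [ 9 10 53] [ 0.6756 -0.0147  0.108 ]
[198.  212.1] [10  9 51] [0.5268 0.1584 0.09  ]
```

View pics/cmp.png

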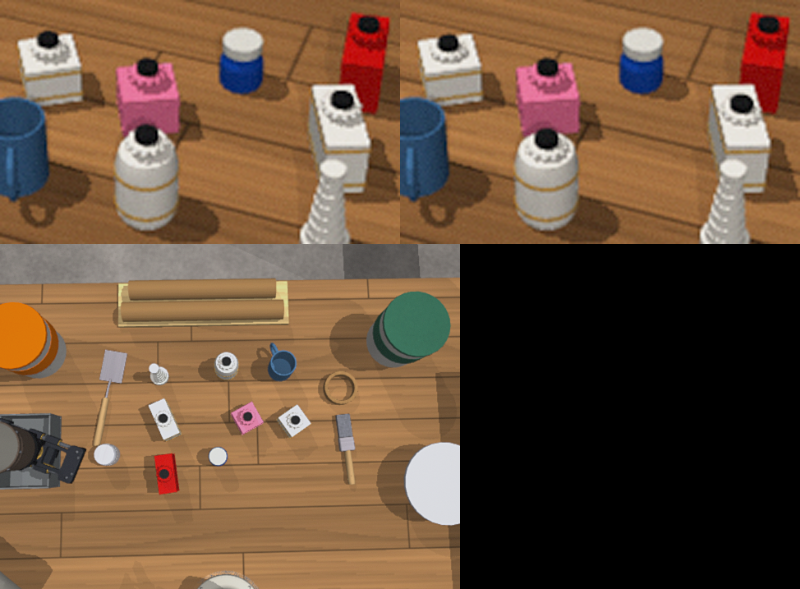

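The before/after crops show each white casting's pad about 4 px lower (crop pixels), with nothing shifted and the hand clear at left.

```bash
python3 -c "from station import finish_job as f;print(f())"
```

```text
the job is handed in; nothing more can be done
None
```

I pressed the three caps in order (plinth, drum, pedestal) with closed fingertips and handed the job in at about 18 s. `finish_job()` gives no verdict, so the result rests on my own checks:

- **Caps seated:** Each cap moved at about 3–5 N. The force then climbed at roughly the pad's own stiffness, to 9.1 N on the plinth, 8.3 N on the drum and 9.5 N on the pedestal. The tip heights matched a seated cap to within about 1 mm, but the joint values themselves can't be read. A sideways reading of up to about 3.6 N built up during the presses; the castings did not move visibly.
- **Nothing displaced:** In the final pictures all three pads sit lower than before. Their estimated plan positions are within about 1 mm of where they started. By eye, the other objects and the red and pink look-alikes have not moved.
- **Hand clear:** The hand is raised, with the TCP at 0.32 m, away from the castings and with wrist force near zero.

No check failed. The top and wrist camera estimates of the pad centres differed by 2–5 mm; I aimed between the two on the plinth and drum and close to both on the pedestal.

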